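# Unlock the polishing spindle under its stop button

### The job

Make the small bench polisher ready to run: first push in its red mushroom stop button until it latches and stays down, then, with the stop still latched, pull the orange-handled spindle lock pin all the way up to its out position, where it stays. Last, turn the red button clockwise so that it unlatches, and let it spring fully back out. Do not disturb the flat steel block, the cutters or the steel dapping cube that lie between the button box and the polisher.

Things in the scene. Friction and masses are not known exactly. Their poses are not given: they have to be found in the camera images.
- stop_top (a point): Top centre of the red mushroom stop button: round cap, 44 mm diameter, 24 mm tall, straight side 15 mm tall. z = the button's axis, pointing out of the panel, 28 degrees from vertical, roughly towards the robot; x, y turn with the cap. Out: cap top 44 mm, underside 20 mm above the panel; latched: 34 and 10 mm.
- stop_press (a joint): How far the stop button is pushed in along its axis, m: 0 out, about 0.010 latched, 0.014 end stop. Spring 2.5 N at the start, 6 N at the end stop, plus up to about 4 N early in the stroke from the latch. Push it past 0.011 to latch; let go, it then stays at about 0.010.
- stop_turn (a joint): Turn of the red cap, clockwise seen from outside the panel (a negative turn about the axis pointing out), rad: 0 at rest, stop at 1.05. A latched button is freed between about 0.3 and 0.7; turn it to 1.0 to be sure. Once freed and let go it springs out. A weak spring (under 0.03 N m) slowly turns the cap back.
- pin_handle (a point): Centre of the orange T-handle of the lock pin on top of the polisher (blue motor, grey plate 130 x 200 mm, fixed to the bench). Bar 62 mm long along this point's y, 14 mm thick along x, 16 mm tall; z up, the pull direction. 188 mm above the bench at the start. On a thin stem; a brass bushing's top is 40 mm below this point while the pin is in. Cannot turn.
- lock_pin (a joint): How far the lock pin is pulled up, in m: 0 fully in, 0.026 fully out (end stop). A detent holds it at both ends: 5 to 10 N frees it; it stays out when let go.
- dapping_block: Bystander: loose steel dapping cube with round hollows in its top, 45 mm a side; origin at the centre of its underside.
- stop_panel (a point): Centre of the sloping panel of the yellow switch box (100 x 100 x 60 mm, fixed to the bench), under the button; z out of the panel. Only the button and its black collar (56 mm diameter, 4 mm high) stand on it.
- bench_block: Bystander: loose flat steel bench block, 75 x 75 x 18 mm; origin at the centre of its underside.
- cutters: Bystander: loose cutters with yellow handles lying on the bench, 48 x 134 x 12 mm, 134 mm along its y axis; origin at the centre of its underside.
Things that resemble listed ones, but are neither listed nor needed, are in the scene too. There is more than one size of the part that bears stop_top; the job needs the larger.

How it is judged (in metres and radians):
On the way, in this order (a step that is already met when the one before it is completed fails the run):
1. the stop button is pushed in (at least 8 mm) with the lock pin still in (value of joint stop_press above 0.008 m and value of joint lock_pin below 0.008 m), for 0.2 s.
2. the lock pin is pulled out (at least 21 mm) while the stop button stays latched (value of joint lock_pin above 0.021 m and value of joint stop_press above 0.008 m), for 0.2 s.
3. the stop button is turned, unlatched and back out, with the pin still out (value of joint stop_press below 0.003 m and value of joint lock_pin above 0.021 m), for 0.2 s.
At the end, for the whole second after the job is handed in: The stop button is fully out again (within 3 mm of its rest position) and the lock pin stands pulled out by at least 21 mm of its 26 mm (all of step 3); the robot touches nothing.
It fails at once if the flat steel block is moved by more than 3 cm (distance of bench_block from where it was at the start of the episode above 0.03 m).
It fails at once if the cutters are moved by more than 3 cm (distance of cutters from where it was at the start of the episode above 0.03 m).
It fails at once if the steel dapping cube is moved by more than 3 cm (distance of dapping_block from where it was at the start of the episode above 0.03 m).
It also fails if it takes over 64 s, if anything falls off the work surface, if the arm or the gripper's body presses on something with over 40 N, if the wrist force passes 120 N, or if a joint passes its speed limit or range.

### The arm

A 6-joint arm with a two-finger parallel gripper is mounted at the origin on a cart in front of the work surface, level with it; the furniture and walls round the work are solid. World frame = base frame: x ahead of the robot, y to its left, z up, the work surface at z = 0. Lengths are in m, angles in degrees, forces in N, time in s.
With the tool pointing down it reaches from about 0.3 to 0.75 m from the base axis. Payload 8.5 kg.
Tool frame: the origin (TCP) lies midway between the tips of the shut fingers; the grasp point (between the pads) lies 19 mm behind it; y points along the fingers, x is the direction in which the jaws open and shut, and the axes are right-handed (so a half turn about y gives the same grasp; the last joint's range is limited). The gripper opens to 85 mm and grips with 20 to 120 N. Pads are 22 mm wide; open, the fingers measure 114 mm over their backs; the gripper's body (76 mm by 85 mm) begins 54 mm behind the grasp point. The pads swing forward as they close: fully open they stand 13 mm farther back than shut.
Start: joints at [-80.174, 21.807, 74.336, -0, 83.858, -12.336], TCP at [0.207, -0.509, 0.231] pointing down, gripper open.
Joint ranges: [-178.18, 178.18], [-50.72, 133.34], [12.68, 142.11], [-81.47, 261.47], [9.98, 163.14], [-165.26, 165.26]. Speed limits (degrees/s): [136.94, 136.94, 180, 180, 180, 180].

### API

Orientations are given as a 3x3 rotation matrix whose columns are the frame's x, y, z axes.
In Python, from rig import env gives the robot as it stands.
- The arm moves only by the tool carry_out, never from a script. Its argument "plan" is a list of rows, each a list of 3 entries, a list of its own where there are three numbers: the shift along the tool's x, y, z in m, then the turn, a rotation vector about the tool's x, y, z in degrees, then the finger opening in m, from 0 to 0.0854. In form: [[[dx, dy, dz], [ax, ay, az], jaw], ...]. A call has 1 to 8 rows; each row shifts and turns the commanded pose from where the row before left it, along the tool's axes as they then stand; what a row does not reach is not made up. A row lasts 1/8 s, in which the tool goes at most 62.5 mm and 10.7 degrees, less where a joint would pass 70% of its speed; a pose out of reach is approached as far as the arm can. A call is refused whole if a number of a shift passes 0.0625 or a number of a turn 10.7, either way. A call with a gripper value outside its range is refused whole. The fingers move at their own pace and stop on an object; "force" is the grip in N (left out, the last holds). Time passes only in rows, so rows that do not move let the fingers close. It gives the time, the measured TCP pose, the force and the opening at its end, in the units of the state.
- env.observe(): the state, without advancing time (a new reading comes with each control period).
- env.get_image(name): name is "scene" or "top" or "wrist"; returns a dict with "image" (420x560x3 uint8, red, green, blue), "vfov" (degrees; the focal length in pixels is half the picture's height over the tangent of half this angle, whatever the lens; pixels are square), "cx", "cy" (the principal point, pixels), "rvec" (rotation vector, rad) and "tvec" (3), from world to camera coordinates, as OpenCV has them; the wrist camera has in their place "tool_from_camera" (4x4, takes a point from camera to tool coordinates, whose origin is the TCP and whose axes are the tool frame's). Camera axes: x right, y down, z forward; pixel columns grow to the right and rows downward; lengths in m; the calibration is good to about 2 mm. A picture is of the moment at which its call begins: read the wrist's pose just before it. There is no depth.
- env.close_job(): hands the job in, once; it reports no verdict.
Trained networks look in a picture, given as the dict that the camera call returned (one of the last four; its "shot" number tells which), for a name from the list of things; names that differ only in an ending like _2 or _b are one class to them, and where a whole thing is asked for, a point or a joint stands for the part that bears it (a point fixed in the world has none). Each returns a list of dicts, best first, with "conf" (0 to 1); they miss things now and then, are a little off and sometimes report something else, mostly with a low value. They report only what shows in the picture. A call takes as long as a camera call. They do not tell look-alikes from the thing itself.
- env.outline_of(target, picture): "mask" (420x560 bool, what is visible of it) and "pixel" ([row, column] in pixels, amid what is visible of it).
The state is a dict: "time_s": time; "q": joint angles; "qvel": joint speeds; "joint_efforts": joint torques, N m; "position": TCP position; "tool_rot": TCP orientation; "ft_force": force on the tool from outside, world axes, zero at the start; "wrist_torque": the same for the moment, N m; "grip_width": finger opening in m.
Only numpy, scipy, OpenCV 4.12 (cv2) and the standard library are available. Lean on these libraries where they do the work, as an engineer would, in place of code of your own. Each camera call takes 0.05 s, during which the arm holds its last target.

## Working session

There is one attempt and no reset: what is moved stays moved. The work goes in short steps, Python scripts to look and compute and a tool call to move; the robot and the scene stay as the last step left them, time stands still between calls to the robot, and variables do not carry over. Pictures are saved under pics/ and viewed, and the job is handed in when it is done.

Besides the shell and the picture viewer there is one more tool, called after "Call:" by a JSON object that holds its "name" and its "arguments". carry_out: Moves the arm, as the interface text tells. Its arguments: {"type":"object","properties":{"plan":{"type":"array","items":{"type":"array"}},"force":{"type":"number"}},"required":["plan"]}

```bash
ls; mkdir -p pics; cat > h.py <<'E'
from rig import env
import numpy as np, cv2
def save(n,img): cv2.imwrite(f'pics/{n}.png',img[:,:,::-1])
def K(p):
    f=210/np.tan(np.radians(p['vfov'])/2); return np.array([[f,0,p['cx']],[0,f,p['cy']],[0,0,1]])
def proj(p,X):
    return cv2.projectPoints(np.array(X,float).reshape(-1,3),np.array(p['rvec'],float),np.array(p['tvec'],float),K(p),None)[0][:,0]
def ray(p,uv):
    R=cv2.Rodrigues(np.array(p['rvec'],float))[0]; t=np.array(p['tvec'],float).ravel()
    d=R.T@np.linalg.inv(K(p))@np.array([uv[0],uv[1],1.]); return -R.T@t,d/np.linalg.norm(d)
def tri(rs):
    A=sum(np.eye(3)-np.outer(d,d) for o,d in rs); b=sum((np.eye(3)-np.outer(d,d))@o for o,d in rs); return np.linalg.solve(A,b)
def onz(p,uv,z):
    o,d=ray(p,uv); return o+d*(z-o[2])/d[2]
E
python3 - <<'E'
from h import *
s=env.observe();print(s['position'],s['tool_rot'],s['time_s'],s['ft_force'])
for c in ['scene','top']:
    p=env.get_image(c);save(c+'0',p['image']);print(c,p['vfov'],p['cx'],p['cy'],p['rvec'],p['tvec'],[k for k in p])
    for n in ['stop_top','pin_handle','stop_panel','bench_block','cutters','dapping_block']:
        try:
            for r in env.outline_of(n,p): print(n,round(r['conf'],2),r['pixel'],r['mask'].sum())
        except Exception as e: print(n,e)
E
```

```text
pics
[ 0.20740646 -0.50908919  0.23072816] [[ 3.77188377e-01 -2.61155152e-04  9.26136523e-01]
 [-9.26135569e-01  1.35645495e-03  3.77188371e-01]
 [-1.35476716e-03 -9.99999046e-01  2.69773968e-04]] 0.0 [ 0.84920182 -0.1901951  -0.25361777]
scene 45.70545713798206 281.9818673601439 205.9241951158758 [ 1.02461415 -2.19846873  1.20770585] [0.33349104 0.33386227 0.81966685] ['image', 'vfov', 'cx', 'cy', 'rvec', 'tvec', 'shot']
stop_top 0.48 [177.5, 324.1] 225
stop_top 0.22 [270.0, 300.5] 559
pin_handle 0.76 [219.3, 173.2] 357
stop_panel 0.61 [195.6, 314.5] 2437
bench_block 0.65 [266.3, 304.2] 563
cutters 0.8 [252.8, 246.5] 336
cutters 0.44 [219.6, 175.0] 384
dapping_block 0.92 [222.2, 232.9] 470
dapping_block 0.6 [270.3, 299.3] 485
top 44.65875516516752 281.2406560415346 216.7762360387849 [ 2.15995952 -2.14222656  0.0822889 ] [-0.00356255  0.57394956  1.21123221] ['image', 'vfov', 'cx', 'cy', 'rvec', 'tvec', 'shot']
stop_top 0.63 [271.6, 411.3] 127
stop_top 0.6 [212.9, 368.6] 329
pin_handle 0.46 [205.1, 174.1] 116
stop_panel 0.89 [206.0, 360.6] 2554
stop_panel 0.57 [265.5, 401.8] 1158
bench_block 0.96 [266.5, 281.9] 938
cutters 0.59 [213.3, 270.0] 249
dapping_block 0.69 [169.7, 277.4] 361
```

View pics/scene0.png

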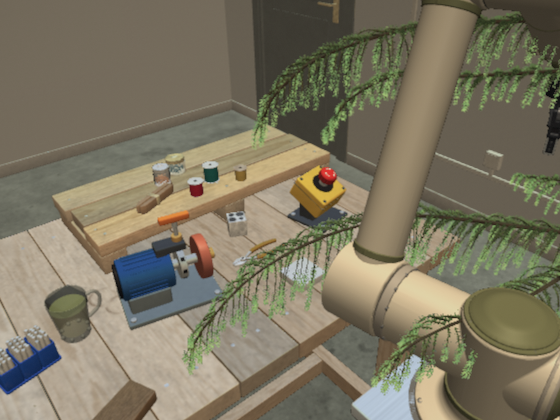

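View pics/top0.png

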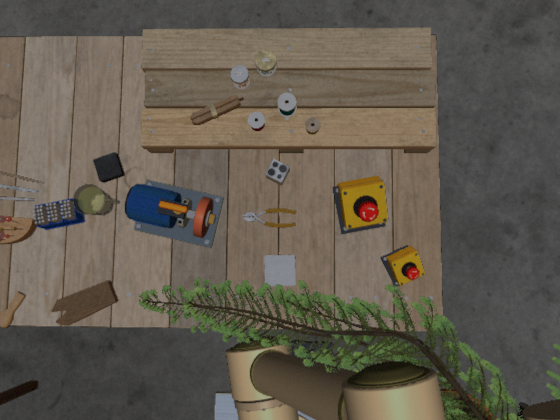

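```bash
python3 - <<'E'
from h import *
p=env.get_image('top');q=env.get_image('scene')
P=p['image'];Q=q['image']
a=cv2.resize(P[160:300,330:450],None,fx=4,fy=4,interpolation=cv2.INTER_CUBIC)
b=cv2.resize(Q[150:240,270:370],None,fx=4,fy=4,interpolation=cv2.INTER_CUBIC)
c=np.zeros((600,800,3),np.uint8);c[:560,:400]=a[:560,:400];c[:360,400:]=b;save('crop_btn',c)
a=cv2.resize(P[170:250,115:235],None,fx=4,fy=4,interpolation=cv2.INTER_CUBIC)
b=cv2.resize(Q[195:295,110:220],None,fx=3.5,fy=3.5,interpolation=cv2.INTER_CUBIC)
c=np.zeros((600,800,3),np.uint8);c[:320,:480]=a;c[250:600,-385:]=b;save('crop_pin',c)
print(proj(q,[0,0,0]))
for n,z in [('stop_top',.1)]:
  for u in [(368.6,212.9),(411.3,271.6)]: print(onz(p,u,z))
print('pin',onz(p,(174.1,207),.188))
A=ray(p,(174,208));B=ray(q,(173.2,217.5));print(tri([A,B]))
print('btn',tri([ray(p,(368.6,212)),ray(q,(326,175))]))
E
```

```text
[[484.71539897 408.8833995 ]]
[ 0.57670792 -0.20051076  0.1       ]
[ 0.44436554 -0.29499206  0.1       ]
pin [0.57650677 0.2256128  0.188     ]
[0.57561673 0.22760674 0.18904786]
btn [ 0.57768854 -0.19298949  0.13301615]
```

View pics/crop_btn.png

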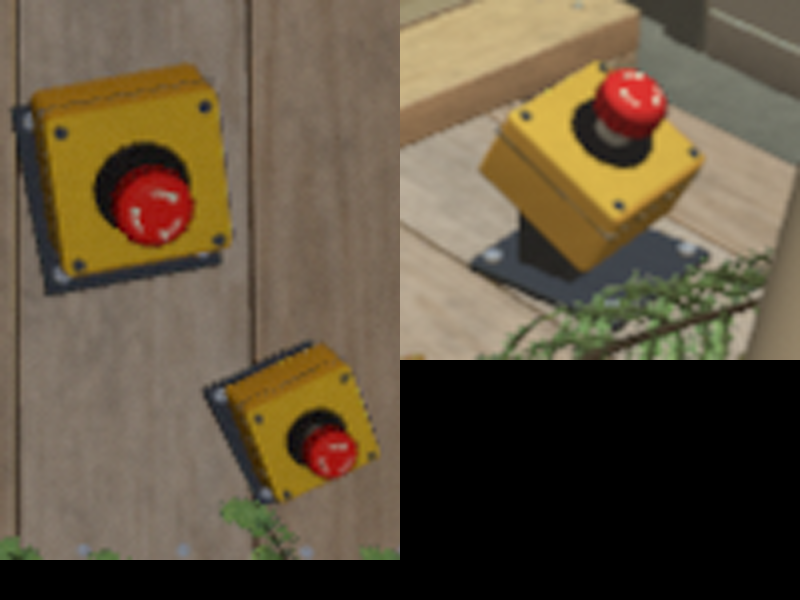

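View pics/crop_pin.png

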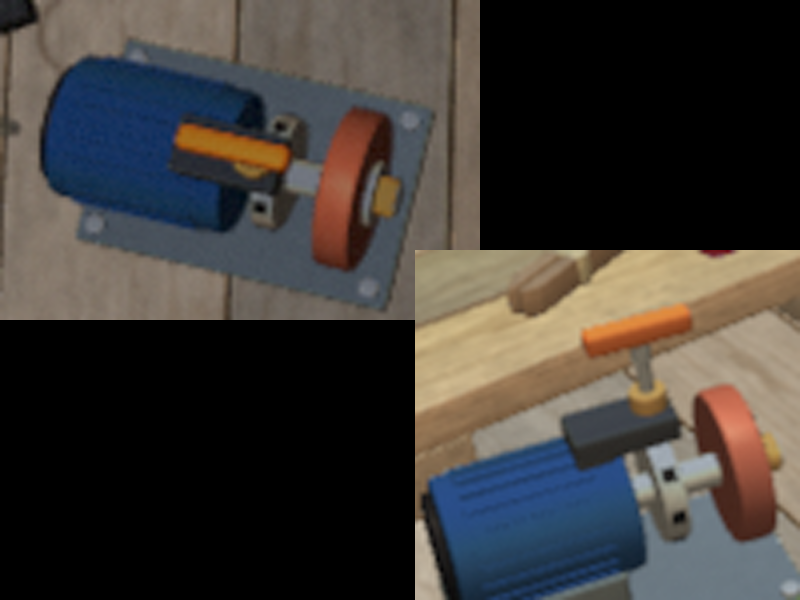

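```bash
cat > fit.py <<'E'
from h import *
p=env.get_image('top');q=env.get_image('scene')
T=[(61,132),(205,106),(219,240),(79,265)];S=[(525,116),(603,66),(694,151),(619,205)]
X=[]
for t,s in zip(T,S):
    x=tri([ray(p,(330+t[0]/4-.4,160+t[1]/4-.4)),ray(q,(270+(s[0]-400)/4-.4,150+s[1]/4-.4))]);X.append(x);print(x.round(4))
X=np.array(X);c=X.mean(0);u,s,v=np.linalg.svd(X-c);n=v[2]*np.sign(v[2][2]);print('c',c,'n',n,'tilt',np.degrees(np.arccos(n[2])),'az',np.degrees(np.arctan2(n[1],n[0])))
print(np.linalg.norm(np.diff(X[[0,1,2,3,0]],axis=0),axis=1))
e=(X[0]+X[1]-X[2]-X[3]);print('edge az',np.degrees(np.arctan2(e[1],e[0])));f=(X[0]+X[3]-X[1]-X[2]);print(np.degrees(np.arctan2(f[1],f[0]))-90, f/np.linalg.norm(f))
# pin ends : top crop (182,135)-(285,157) /4+(115,170); scene crop (587,341)-(688,320)
for t,s in [((182,135),(588,340)),((286,157),(688,319))]:
    print('pin',tri([ray(p,(115+t[0]/4-.4,170+t[1]/4-.4)),ray(q,(110+(s[0]-415)/3.5-.4,195+(s[1]-250)/3.5-.4))]))
E
python3 fit.py
```

```text
[ 0.6204 -0.1437  0.1231]
[ 0.6354 -0.2242  0.1247]
[ 0.5637 -0.2375  0.087 ]
[ 0.5487 -0.1573  0.0857]
c [ 0.59204563 -0.19067153  0.10511585] n [-0.45275743 -0.06817878  0.88902326] tilt 27.249234121001173 az -171.436419458165
[0.08187117 0.08205849 0.08159564 0.08201603]
edge az 10.657782129662044
10.552049980184805 [-0.18309946  0.98293206 -0.0178649 ]
pin [0.58414913 0.25580237 0.19077049]
pin [0.57284679 0.19997358 0.18656083]
```

```bash
python3 - <<'E'
from h import *
p=env.get_image('top');q=env.get_image('scene')
print('cam',ray(p,(280,210))[0],ray(q,(280,210))[0])
for s in [(190,362),(260,140),(325,125),(380,375)]:
  a,b=ray(p,(147,297)),ray(q,s);x=tri([a,b]);print(s,x,proj(p,x),proj(q,x))
w=env.get_image('wrist');save('wrist0',w['image']);print(w['tool_from_camera'],w['vfov'])
E
```

```text
cam [ 0.44053783 -0.03822664  1.26529814] [-0.19709168  0.5771164   0.72292847]
(190, 362) [0.37875265 0.32735049 0.02318826] [[146.03753642 296.30940374]] [[191.6201973  362.13427482]]
(260, 140) [0.37947417 0.18837651 0.41488527] [[159.7977821  307.94022666]] [[241.81288045 136.98349713]]
(325, 125) [0.34548156 0.14883681 0.44840442] [[178.20606927 331.53106558]] [[275.83614293 115.67198083]]
(380, 375) [0.24591753 0.21990973 0.11075861] [[180.14429261 359.22838227]] [[285.36143405 340.78895212]]
[[ 9.99999706e-01  6.89680797e-04  3.35937240e-04  1.05912308e-03]
 [-1.18356247e-04 -2.93959983e-01  9.55817720e-01 -1.42418727e-01]
 [ 7.57961233e-04 -9.55817479e-01 -2.93959815e-01  7.51795427e-02]
 [ 0.00000000e+00  0.00000000e+00  0.00000000e+00  1.00000000e+00]] 70.31720286284498
```

View pics/wrist0.png

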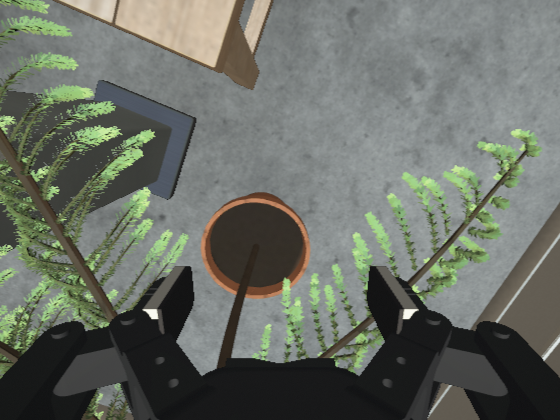

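```bash
python3 - <<'E'
from h import *
p=env.get_image('top');q=env.get_image('scene')
save('s_up',cv2.resize(q['image'][100:400,180:560],(760,600),interpolation=cv2.INTER_CUBIC))
save('t_up',cv2.resize(p['image'][250:420,130:560],(800,316),interpolation=cv2.INTER_CUBIC))
# epipolar curves
for uv in [(147,297),(200,297),(250,303),(290,310),(340,320),(390,333),(430,355),(465,400)]:
    o,d=ray(p,uv); print(uv,[(round((o+d*(z-o[2])/d[2])[0],2),round((o+d*(z-o[2])/d[2])[1],2),z,proj(q,o+d*(z-o[2])/d[2])[0].round().tolist()) for z in (0.02,.15,.3,.45,.6)])
E
```

```text
(147, 297) [(np.float64(0.38), np.float64(0.33), 0.02, [193.0, 364.0]), (np.float64(0.38), np.float64(0.29), 0.15, [202.0, 297.0]), (np.float64(0.39), np.float64(0.24), 0.3, [213.0, 211.0]), (np.float64(0.4), np.float64(0.2), 0.45, [226.0, 113.0]), (np.float64(0.41), np.float64(0.16), 0.6, [241.0, 1.0])]
(200, 297) [(np.float64(0.38), np.float64(0.2), 0.02, [251.0, 328.0]), (np.float64(0.38), np.float64(0.17), 0.15, [256.0, 268.0]), (np.float64(0.39), np.float64(0.14), 0.3, [263.0, 190.0]), (np.float64(0.4), np.float64(0.12), 0.45, [271.0, 100.0]), (np.float64(0.41), np.float64(0.09), 0.6, [280.0, -5.0])]
(250, 303) [(np.float64(0.37), np.float64(0.07), 0.02, [303.0, 303.0]), (np.float64(0.37), np.float64(0.06), 0.15, [305.0, 248.0]), (np.float64(0.38), np.float64(0.05), 0.3, [308.0, 175.0]), (np.float64(0.39), np.float64(0.04), 0.45, [312.0, 90.0]), (np.float64(0.4), np.float64(0.02), 0.6, [316.0, -10.0])]
(290, 310) [(np.float64(0.35), np.float64(-0.02), 0.02, [342.0, 286.0]), (np.float64(0.36), np.float64(-0.02), 0.15, [343.0, 234.0]), (np.float64(0.37), np.float64(-0.03), 0.3, [3
[... 688 characters left out ...]
17.0, 69.0]), (np.float64(0.36), np.float64(-0.16), 0.6, [410.0, -20.0])]
(430, 355) [(np.float64(0.25), np.float64(-0.35), 0.02, [474.0, 247.0]), (np.float64(0.27), np.float64(-0.32), 0.15, [468.0, 200.0]), (np.float64(0.29), np.float64(-0.28), 0.3, [461.0, 139.0]), (np.float64(0.32), np.float64(-0.24), 0.45, [452.0, 66.0]), (np.float64(0.34), np.float64(-0.21), 0.6, [441.0, -22.0])]
(465, 400) [(np.float64(0.15), np.float64(-0.43), 0.02, [533.0, 253.0]), (np.float64(0.18), np.float64(-0.39), 0.15, [525.0, 206.0]), (np.float64(0.21), np.float64(-0.34), 0.3, [513.0, 142.0]), (np.float64(0.25), np.float64(-0.3), 0.45, [500.0, 68.0]), (np.float64(0.28), np.float64(-0.25), 0.6, [484.0, -21.0])]
```

View pics/s_up.png

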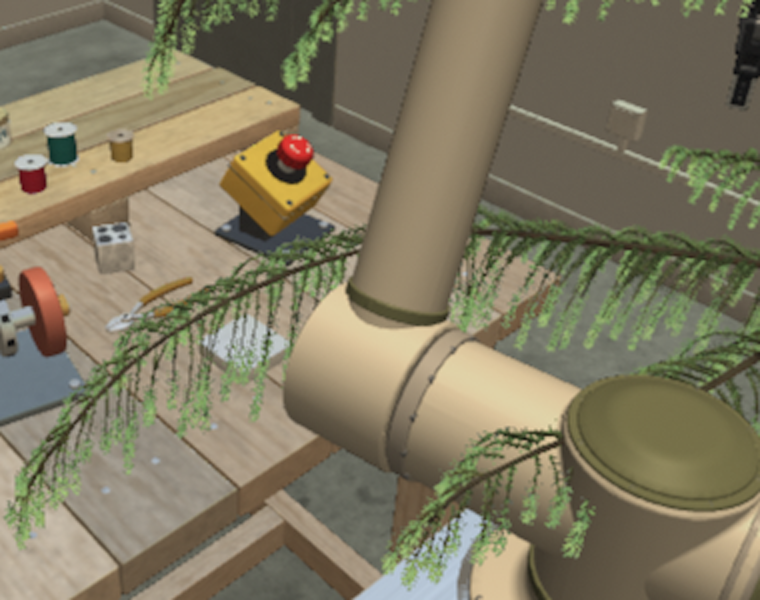

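View pics/t_up.png

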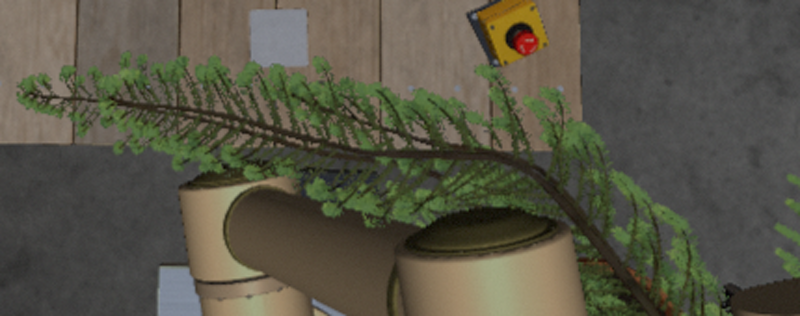

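```bash
cat > plan.py <<'E'
import numpy as np, math
from scipy.spatial.transform import Rotation as Ro
def rows(pos,R,wps,step=.045,ang=9,jaw=.0):
    """wps: list of (pos,R or None). prints rows, returns final commanded"""
    P=np.array(pos,float);R=np.array(R,float);out=[]
    for tp,tR in wps:
        tp=np.array(tp,float);tR=R.copy() if tR is None else np.array(tR)
        p0=P.copy();R0=R.copy();rv=Ro.from_matrix(R0.T@tR).as_rotvec()
        n=max(1,math.ceil(np.linalg.norm(tp-p0)/step),math.ceil(np.degrees(np.linalg.norm(rv))/ang))
        for i in range(1,n+1):
            gp=p0+(tp-p0)*i/n;gR=R0@Ro.from_rotvec(rv*i/n).as_matrix()
            d=(R.T@(gp-P)).round(4);a=np.degrees(Ro.from_matrix(R.T@gR).as_rotvec()).round(1)
            out.append([d.tolist(),a.tolist(),jaw]);P=P+R@d;R=R@Ro.from_rotvec(np.radians(a)).as_matrix()
    for i in range(0,len(out),8): print(str(out[i:i+8]).replace(' ','') )
    print('end',P.round(4),len(out)); return P,R
n=np.array([-.4615,-.0864,.8829]);n/=np.linalg.norm(n)
pc=np.array([.592,-.1907,.105])
xb=np.array([.184,-.983,0]);xb-=n*(xb@n);xb/=np.linalg.norm(xb)
RB=np.c_[xb,-n,np.cross(xb,-n)]
E
python3 - <<'E'
from plan import *;from rig import env
s=env.observe();R=s['tool_rot']
rows(s['position'],R,[((.207,-.509,.33),None),((.40,-.42,.34),None),(pc+n*.144,RB)],jaw=0)
print(RB)
E
```

```text
[[[-0.0002,-0.0329,-0.0001],[0.0,0.0,0.0],0],[[-0.0001,-0.0329,-0.0001],[0.0,0.0,0.0],0],[[-0.0002,-0.0329,-0.0001],[0.0,0.0,0.0],0],[[-0.0019,-0.002,0.0425],[0.0,0.0,0.0],0],[[-0.0019,-0.002,0.0424],[0.0,0.0,0.0],0],[[-0.002,-0.002,0.0425],[0.0,0.0,0.0],0],[[-0.0019,-0.002,0.0424],[0.0,0.0,0.0],0],[[-0.0019,-0.002,0.0425],[0.0,0.0,0.0],0]]
[[[-0.0219,0.0154,0.0283],[4.0,1.6,-0.4],0],[[-0.0228,0.0172,0.0265],[4.0,1.6,-0.4],0],[[-0.0237,0.0188,0.0247],[4.0,1.7,-0.4],0],[[-0.0245,0.0203,0.0225],[3.9,1.6,-0.4],0],[[-0.0252,0.0215,0.0204],[4.0,1.6,-0.4],0],[[-0.0259,0.0228,0.0182],[4.0,1.6,-0.4],0],[[-0.0266,0.0237,0.0158],[4.0,1.6,-0.4],0]]
end [ 0.5255 -0.2031  0.2321] 15
[[ 1.83993676e-01  4.61509318e-01  8.67845307e-01]
 [-9.82927427e-01  8.64017445e-02  1.62445103e-01]
 [-1.34196490e-05 -8.82917826e-01  4.69527541e-01]]
```

Call:
{"name": "carry_out", "arguments": {"plan": [[[0,-0.033,0],[0,0,0],0],[[0,-0.033,0],[0,0,0],0],[[0,-0.033,0],[0,0,0],0],[[-0.002,-0.002,0.0425],[0,0,0],0],[[-0.002,-0.002,0.0425],[0,0,0],0],[[-0.002,-0.002,0.0425],[0,0,0],0],[[-0.002,-0.002,0.0425],[0,0,0],0],[[-0.002,-0.002,0.0425],[0,0,0],0]], "force": 30}}

```text
time_s: 2.15
position: [0.4017, -0.4192, 0.3404]
tool_rot: [[0.377, 0.0, 0.926], [-0.926, -0.0, 0.377], [0.0, -1.0, -0.0]]
ft_force: [0.3, -0.4, -0.5]
grip_width: -0.0
```

Call:
{"name": "carry_out", "arguments": {"plan": [[[-0.0219,0.0154,0.0283],[4.0,1.6,-0.4],0],[[-0.0228,0.0172,0.0265],[4.0,1.6,-0.4],0],[[-0.0237,0.0188,0.0247],[4.0,1.7,-0.4],0],[[-0.0245,0.0203,0.0225],[3.9,1.6,-0.4],0],[[-0.0252,0.0215,0.0204],[4.0,1.6,-0.4],0],[[-0.0259,0.0228,0.0182],[4.0,1.6,-0.4],0],[[-0.0266,0.0237,0.0158],[4.0,1.6,-0.4],0],[[0,0,0],[0,0,0],0]]}}

```text
time_s: 3.15
position: [0.5256, -0.2009, 0.2312]
tool_rot: [[0.187, 0.459, 0.868], [-0.982, 0.09, 0.164], [-0.003, -0.884, 0.468]]
ft_force: [-1.2, -0.3, 0.6]
grip_width: 0.0003
```

```bash
cat > look.py <<'E'
from h import *
from plan import *
import sys
s=env.observe();w=env.get_image('wrist')
print(s['time_s'],s['position'].round(4),s['q'],s['ft_force'],s['grip_width'])
print(np.array(s['tool_rot']).round(3).tolist())
def wproj(X):
    T=np.array(w['tool_from_camera']);c=np.linalg.inv(T)@np.r_[np.array(s['tool_rot']).T@(np.array(X)-s['position']),1]
    v=K(w)@c[:3];return v[:2]/v[2]
img=w['image'].copy()
def mark(X,c=(0,255,0)):
    u=wproj(X);cv2.circle(img,tuple(int(round(a)) for a in u),2,c,-1);return u
E
cat > l1.py <<'E'
from look import *
print(mark(pc+n*.044))
for a in np.arange(0,6.28,.3):
    v=n*.029+.022*(RB[:,0]*np.cos(a)+RB[:,2]*np.sin(a)); mark(pc+v)
    v=n*.004+.028*(RB[:,0]*np.cos(a)+RB[:,2]*np.sin(a)); mark(pc+v,(0,255,255))
save(sys.argv[1],img)
E
python3 l1.py w1
```

```text
3.15 [ 0.5256 -0.2009  0.2312] [-43.45383922  14.85187224  90.18129462  25.94991218  60.54998754
  25.78665495] [-1.1672792  -0.31202068  0.57524441] 0.0002923028519531899
[[0.187, 0.459, 0.868], [-0.982, 0.09, 0.164], [-0.003, -0.884, 0.468]]
[281.85331    214.53507088]
```

View pics/w1.png

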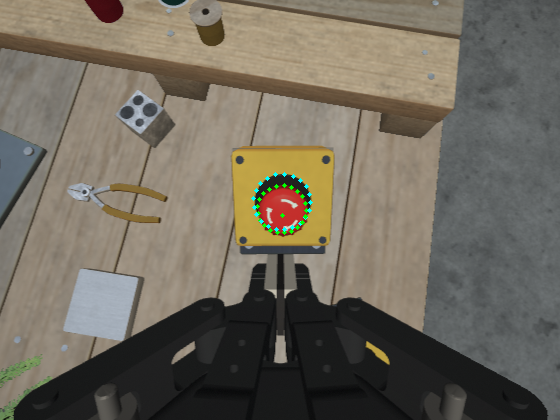

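```bash
cat > rel.py <<'E'
from plan import *;from rig import env
s=env.observe();d=s['position']-pc;R=np.array(s['tool_rot'])
print('t',s['time_s'],'height above panel',d@n,'lateral',d@RB[:,0],d@RB[:,2],'f along n',s['ft_force']@n, s['ft_force'],'w',s['grip_width'])
print('need tool shift to axis', (-R.T@(d-n*(d@n))).round(4), 'turn',np.degrees(Ro.from_matrix(R.T@RB).as_rotvec()).round(2))
E
python3 rel.py
```

```text
t 3.2 height above panel 0.1438874439316862 lateral -0.0005925318410270306 0.00048101535429761767 f along n -0.10816678921647353 [ 0.40769055 -0.22963618  0.06812098] w -2.314505026103087e-05
need tool shift to axis [ 0.0006 -0.     -0.0005] turn [ 0.06  0.09 -0.08]
```

Approach to just above the cap, then press.

Call:
{"name": "carry_out", "arguments": {"plan": [[[0,0.03,0],[0,0,0],0],[[0,0.03,0],[0,0,0],0],[[0,0.02,0],[0,0,0],0],[[0,0.01,0],[0,0,0],0],[[0,0.004,0],[0,0,0],0],[[0,0.004,0],[0,0,0],0],[[0,0.004,0],[0,0,0],0],[[0,0,0],[0,0,0],0]]}}

```text
time_s: 4.2
position: [0.5733, -0.1945, 0.1428]
tool_rot: [[0.184, 0.462, 0.868], [-0.983, 0.086, 0.163], [0.001, -0.883, 0.47]]
ft_force: [-0.7, -0.6, 1.3]
grip_width: -0.0002
```

```bash
python3 rel.py
```

```text
t 4.2 height above panel 0.04230364922578832 lateral 0.00025178835797845555 0.0008596781710938573 f along n 1.4876620657213055 [-0.68996492 -0.61588953  1.26401672] w -0.00022390020802312454
need tool shift to axis [-0.0003 -0.     -0.0009] turn [-0.03  0.04  0.02]
```

Call:
{"name": "carry_out", "arguments": {"plan": [[[0,0.003,0],[0,0,0],0],[[0,0.003,0],[0,0,0],0],[[0,0.003,0],[0,0,0],0],[[0,0,0],[0,0,0],0]]}}

```text
time_s: 4.7
position: [0.5775, -0.1936, 0.1346]
tool_rot: [[0.184, 0.462, 0.868], [-0.983, 0.086, 0.163], [0.0, -0.883, 0.47]]
ft_force: [-1.8, -0.0, 4.1]
grip_width: 0.0002
```

```bash
python3 rel.py
```

```text
t 4.7 height above panel 0.03310185667143602 lateral 0.00019717751399868933 0.0008240187873615725 f along n 4.485869971762848 [-1.79725725 -0.0355496   4.13781141] w 0.00018593914972366574
need tool shift to axis [-0.0002 -0.     -0.0008] turn [-0.02  0.03  0.01]
```

Call:
{"name": "carry_out", "arguments": {"plan": [[[0,0.0015,0],[0,0,0],0],[[0,0,0],[0,0,0],0]]}}

```text
time_s: 4.95
position: [0.5781, -0.1935, 0.1333]
tool_rot: [[0.184, 0.462, 0.868], [-0.983, 0.086, 0.163], [0.0, -0.883, 0.47]]
ft_force: [-1.7, -1.1, 4.9]
grip_width: 0.0002
```

Call:
{"name": "carry_out", "arguments": {"plan": [[[0,0.001,0],[0,0,0],0],[[0,0,0],[0,0,0],0]]}}

```text
time_s: 5.2
position: [0.5786, -0.1933, 0.1323]
tool_rot: [[0.184, 0.462, 0.868], [-0.983, 0.086, 0.163], [0.0, -0.883, 0.47]]
ft_force: [0.3, -2.5, 4.8]
grip_width: -0.0001
```

```bash
python3 rel.py
```

```text
t 5.2 height above panel 0.030572805606291466 lateral 0.00012725180589218997 0.0007483985485250015 f along n 4.290499895930935 [ 0.27339925 -2.49135787  4.75856122] w -7.181280747166196e-05
need tool shift to axis [-0.0001 -0.     -0.0007] turn [-0.02  0.03  0.  ]
```

Call:
{"name": "carry_out", "arguments": {"plan": [[[0,0.001,0],[0,0,0],0],[[0,0,0],[0,0,0],0]]}}

```text
time_s: 5.45
position: [0.579, -0.1933, 0.1315]
tool_rot: [[0.184, 0.462, 0.868], [-0.983, 0.086, 0.163], [0.0, -0.883, 0.47]]
ft_force: [-1.2, -2.0, 5.7]
grip_width: 0.0001
```

Call:
{"name": "carry_out", "arguments": {"plan": [[[0,0.001,0],[0,0,0],0],[[0,0,0],[0,0,0],0]]}}

```text
time_s: 5.7
position: [0.5793, -0.1934, 0.1315]
tool_rot: [[0.184, 0.462, 0.867], [-0.983, 0.086, 0.163], [0.001, -0.883, 0.47]]
ft_force: [-8.3, -2.7, 13.5]
grip_width: 0.0
```

```bash
python3 rel.py
```

```text
t 5.7 height above panel 0.02946724695543861 lateral 0.0002798458069386135 0.0009444747136987856 f along n 15.964509844869148 [-8.31893073 -2.730041   13.46599326] w 1.0572200033265717e-05
need tool shift to axis [-0.0003 -0.     -0.0009] turn [-0.04  0.06  0.05]
```

Call:
{"name": "carry_out", "arguments": {"plan": [[[0,-0.01,0],[0,0,0],0],[[0,-0.03,0],[0,0,0],0],[[0,-0.04,0],[0,0,0],0],[[0,-0.04,0],[0,0,0],0],[[0,0,0],[0,0,0],0]]}}

```text
time_s: 6.32
position: [0.5236, -0.2037, 0.2384]
tool_rot: [[0.184, 0.463, 0.867], [-0.983, 0.085, 0.163], [0.002, -0.882, 0.471]]
ft_force: [0.6, -0.3, 0.0]
grip_width: 0.0001
```

```bash
sed 's/n\*.029+/n*.019+/' l1.py > l2.py; python3 l2.py w2
```

```text
6.325 [ 0.5236 -0.2037  0.2384] [-43.85967994  14.27660177  89.77426904  25.83666841  61.22641506
  25.85138626] [ 0.58323675 -0.29368278  0.02028747] 0.00010115939919881299
[[0.184, 0.463, 0.867], [-0.983, 0.085, 0.163], [0.002, -0.882, 0.471]]
[278.396351   213.59539929]
```

View pics/w2.png

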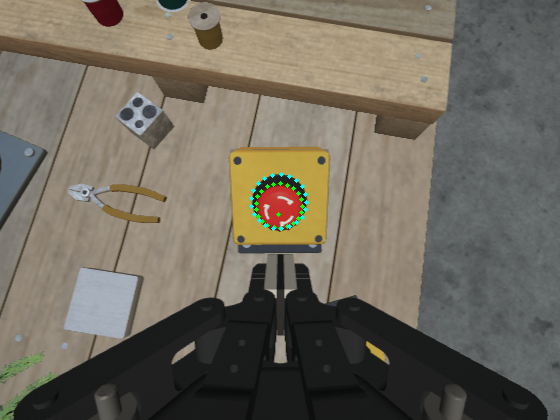

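```bash
cat >> plan.py <<'E'
ph=np.array([.5785,.228,.188]);hx=np.array([.98,-.198,0]);hx/=np.linalg.norm(hx)
RP=np.c_[hx,[0,0,-1],np.cross(hx,[0,0,-1])]
E
python3 - <<'E'
from plan import *;from rig import env
s=env.observe()
rows(s['position'],s['tool_rot'],[((.515,-.18,.30),None),((.5785,.228,.30),RP)],ang=8,jaw=.05)
E
```

```text
[[[-0.0122,-0.0289,0.0131],[0.0,0.0,0.0],0.05],[[-0.0123,-0.029,0.013],[0.0,0.0,0.0],0.05],[[-0.0389,0.0065,0.0122],[-2.5,-6.7,1.7],0.05],[[-0.0371,0.0069,0.0168],[-2.4,-6.6,1.6],0.05],[[-0.0346,0.0072,0.0214],[-2.5,-6.7,1.7],0.05],[[-0.0317,0.0071,0.0255],[-2.4,-6.6,1.6],0.05],[[-0.0283,0.0068,0.0292],[-2.5,-6.7,1.7],0.05],[[-0.0245,0.0062,0.0327],[-2.5,-6.6,1.7],0.05]]
[[[-0.0204,0.0054,0.0355],[-2.4,-6.7,1.6],0.05],[[-0.016,0.0044,0.0378],[-2.5,-6.6,1.7],0.05],[[-0.0114,0.0031,0.0396],[-2.5,-6.7,1.6],0.05],[[-0.0066,0.0016,0.0407],[-2.4,-6.6,1.7],0.05]]
end [0.5785 0.228  0.3   ] 12
```

Call:
{"name": "carry_out", "arguments": {"plan": [[[-0.0122,-0.0289,0.0131],[0.0,0.0,0.0],0.05],[[-0.0123,-0.029,0.013],[0.0,0.0,0.0],0.05],[[-0.0389,0.0065,0.0122],[-2.5,-6.7,1.7],0.05],[[-0.0371,0.0069,0.0168],[-2.4,-6.6,1.6],0.05],[[-0.0346,0.0072,0.0214],[-2.5,-6.7,1.7],0.05],[[-0.0317,0.0071,0.0255],[-2.4,-6.6,1.6],0.05],[[-0.0283,0.0068,0.0292],[-2.5,-6.7,1.7],0.05],[[-0.0245,0.0062,0.0327],[-2.5,-6.6,1.7],0.05]]}}

```text
time_s: 7.38
position: [0.5533, 0.0665, 0.2979]
tool_rot: [[0.783, 0.168, 0.598], [-0.618, 0.106, 0.779], [0.068, -0.98, 0.187]]
ft_force: [0.6, -0.5, 0.2]
grip_width: 0.0501
```

Call:
{"name": "carry_out", "arguments": {"plan": [[[-0.0204,0.0054,0.0355],[-2.4,-6.7,1.6],0.05],[[-0.016,0.0044,0.0378],[-2.5,-6.6,1.7],0.05],[[-0.0114,0.0031,0.0396],[-2.5,-6.7,1.6],0.05],[[-0.0066,0.0016,0.0407],[-2.4,-6.6,1.7],0.05],[[0,0,0],[0,0,0],0.05],[[0,0,0],[0,0,0],0.05]]}}

```text
time_s: 8.12
position: [0.5786, 0.2279, 0.2983]
tool_rot: [[0.98, -0.003, 0.199], [-0.199, -0.0, 0.98], [-0.003, -1.0, -0.001]]
ft_force: [-0.6, 0.3, -0.0]
grip_width: 0.05
```

```bash
cat > l3.py <<'E'
from look import *
for a in (-.031,.031):
  for b in (-.007,.007):
    print(mark(ph+a*RP[:,2]+b*hx+[0,0,.008]))
save(sys.argv[1],cv2.resize(img,(800,600)))
E
python3 l3.py w3
```

```text
8.125 [0.5786 0.2279 0.2983] [1.05964430e+01 2.76433622e+01 5.38640279e+01 2.48531443e-02
 9.86539097e+01 2.20548090e+01] [-0.63178321  0.31448839 -0.04145365] 0.049971611775221414
[[0.98, -0.003, 0.199], [-0.199, -0.0, 0.98], [-0.003, -1.0, -0.001]]
[271.43645578 245.57453601]
[287.19798172 245.59623842]
[270.81363929 176.30556694]
[287.74244242 176.31774434]
```

View pics/w3.png

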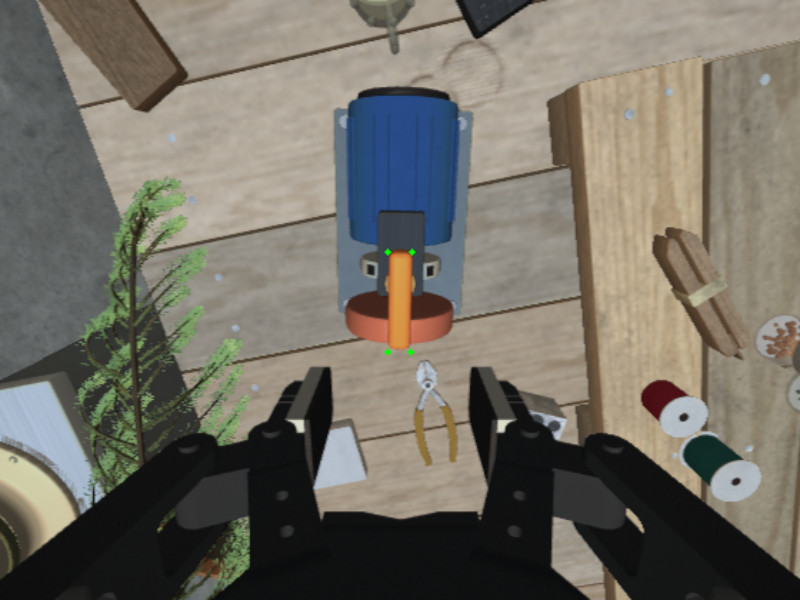

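Call:
{"name": "carry_out", "arguments": {"plan": [[[0,0.03,0],[0,0,0],0.05],[[0,0.03,0],[0,0,0],0.05],[[0,0.03,0],[0,0,0],0.05],[[0,0.025,0],[0,0,0],0.05],[[0,0.01,0],[0,0,0],0.05],[[0,0,0],[0,0,0],0.05],[[0,0,0],[0,0,0],0.0],[[0,0,0],[0,0,0],0.0]], "force": 40}}

```text
time_s: 9.18
position: [0.5784, 0.228, 0.1758]
tool_rot: [[0.98, -0.0, 0.199], [-0.199, 0.001, 0.98], [-0.001, -1.0, 0.001]]
ft_force: [-30.5, 4.5, 15.4]
grip_width: 0.0145
```

Call:
{"name": "carry_out", "arguments": {"plan": [[[0,0,0],[0,0,0],0.0],[[0,0,0],[0,0,0],0.0],[[0,0,0],[0,0,0],0.0]]}}

```text
time_s: 9.55
position: [0.5778, 0.2282, 0.176]
tool_rot: [[0.98, -0.001, 0.199], [-0.199, 0.001, 0.98], [-0.002, -1.0, 0.0]]
ft_force: [-5.8, 0.4, 5.8]
grip_width: 0.0126
```

Call:
{"name": "carry_out", "arguments": {"plan": [[[0,-0.004,0],[0,0,0],0.0],[[0,-0.004,0],[0,0,0],0.0],[[0,-0.004,0],[0,0,0],0.0],[[0,-0.004,0],[0,0,0],0.0],[[0,-0.004,0],[0,0,0],0.0],[[0,-0.003,0],[0,0,0],0.0],[[0,-0.002,0],[0,0,0],0.0],[[0,0,0],[0,0,0],0.0]]}}

```text
time_s: 10.55
position: [0.5779, 0.2282, 0.2011]
tool_rot: [[0.98, -0.002, 0.198], [-0.198, 0.001, 0.98], [-0.002, -1.0, 0.0]]
ft_force: [-9.0, 0.8, 3.6]
grip_width: 0.013
```

Call:
{"name": "carry_out", "arguments": {"plan": [[[0,-0.001,0],[0,0,0],0.0],[[0,-0.001,0],[0,0,0],0.0],[[0,0,0],[0,0,0],0.0]]}}

```text
time_s: 10.92
position: [0.5778, 0.2281, 0.2021]
tool_rot: [[0.98, -0.002, 0.198], [-0.198, 0.001, 0.98], [-0.003, -1.0, 0.0]]
ft_force: [-6.4, 0.8, -2.6]
grip_width: 0.0129
```

Call:
{"name": "carry_out", "arguments": {"plan": [[[0,-0.001,0],[0,0,0],0.0],[[0,-0.001,0],[0,0,0],0.0],[[0,0,0],[0,0,0],0.0]]}}

```text
time_s: 11.3
position: [0.5778, 0.2281, 0.2022]
tool_rot: [[0.98, -0.005, 0.198], [-0.198, 0.0, 0.98], [-0.005, -1.0, -0.001]]
ft_force: [-4.7, 3.5, -17.5]
grip_width: 0.0129
```

Call:
{"name": "carry_out", "arguments": {"plan": [[[0,0.001,0],[0,0,0],0.0],[[0,0,0],[0,0,0],0.05],[[0,0,0],[0,0,0],0.05],[[0,0,0],[0,0,0],0.05],[[0,-0.01,0],[0,0,0],0.05],[[0,-0.03,0],[0,0,0],0.05],[[0,-0.04,0],[0,0,0],0.05],[[0,-0.03,0],[0,0,0],0.05]]}}

```text
time_s: 12.3
position: [0.579, 0.2279, 0.3158]
tool_rot: [[0.98, 0.003, 0.198], [-0.198, 0.001, 0.98], [0.003, -1.0, 0.001]]
ft_force: [-0.4, 0.6, -0.2]
grip_width: 0.05
```

```bash
sed -i 's/^for a/ph=ph+[0,0,.026]\nfor a/' l3.py;python3 l3.py w4
python3 - <<'E'
from plan import *;from rig import env
s=env.observe()
a=Ro.from_rotvec([0,np.radians(-15),0]).as_matrix()
rows(s['position'],s['tool_rot'],[((.515,-.18,.30),RB@a),(pc+n*.13,None)],ang=8,jaw=.075)
E
```

```text
12.3 [0.579  0.2279 0.3158] [1.05890661e+01 2.72848577e+01 5.17170795e+01 2.07451230e-02
 1.00832584e+02 2.20381896e+01] [-0.35097646  0.58731003 -0.17394789] 0.04995031892579391
[[0.98, 0.003, 0.198], [-0.198, 0.001, 0.98], [0.003, -1.0, 0.001]]
[270.1340926  249.82653647]
[286.39880333 249.81664133]
[269.40837113 178.46452283]
[286.90999097 178.46349932]
[[[0.0017,0.0018,-0.0413],[2.1,5.2,-1.9],0.075],[[0.0055,0.0005,-0.041],[2.2,5.2,-1.9],0.075],[[0.0091,-0.0009,-0.0403],[2.1,5.2,-1.9],0.075],[[0.0128,-0.002,-0.0393],[2.1,5.2,-1.8],0.075],[[0.0164,-0.0029,-0.0378],[2.2,5.2,-1.9],0.075],[[0.0199,-0.0037,-0.0361],[2.1,5.1,-1.9],0.075],[[0.0231,-0.0044,-0.034],[2.1,5.2,-1.9],0.075],[[0.0263,-0.0047,-0.0316],[2.2,5.2,-1.9],0.075]]
[[[0.0291,-0.0049,-0.0289],[2.1,5.2,-1.9],0.075],[[0.0318,-0.005,-0.026],[2.1,5.2,-1.9],0.075],[[0.0085,0.0384,-0.016],[0.0,0.0,0.0],0.075],[[0.0085,0.0384,-0.0159],[0.0,0.0,0.0],0.075]]
end [ 0.532  -0.2019  0.2198] 12
```

View pics/w4.png

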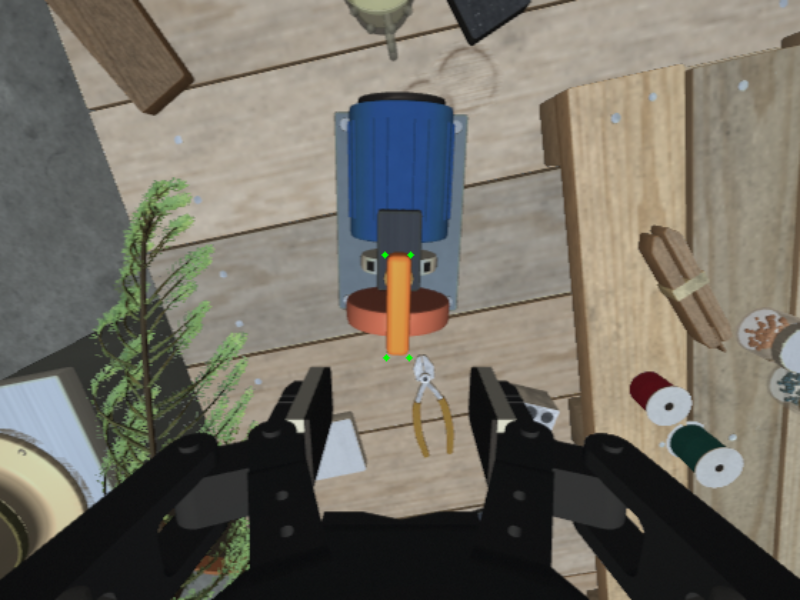

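Call:
{"name": "carry_out", "arguments": {"plan": [[[0.0017,0.0018,-0.0413],[2.1,5.2,-1.9],0.075],[[0.0055,0.0005,-0.041],[2.2,5.2,-1.9],0.075],[[0.0091,-0.0009,-0.0403],[2.1,5.2,-1.9],0.075],[[0.0128,-0.002,-0.0393],[2.1,5.2,-1.8],0.075],[[0.0164,-0.0029,-0.0378],[2.2,5.2,-1.9],0.075],[[0.0199,-0.0037,-0.0361],[2.1,5.1,-1.9],0.075],[[0.0231,-0.0044,-0.034],[2.1,5.2,-1.9],0.075],[[0.0263,-0.0047,-0.0316],[2.2,5.2,-1.9],0.075]]}}

```text
time_s: 13.35
position: [0.5267, -0.1, 0.2991]
tool_rot: [[0.567, 0.368, 0.737], [-0.813, 0.104, 0.573], [0.134, -0.924, 0.358]]
ft_force: [1.0, -0.3, 0.3]
grip_width: 0.075
```

Call:
{"name": "carry_out", "arguments": {"plan": [[[0.0291,-0.0049,-0.0289],[2.1,5.2,-1.9],0.075],[[0.0318,-0.005,-0.026],[2.1,5.2,-1.9],0.075],[[0.0085,0.0384,-0.016],[0,0,0],0.075],[[0.0085,0.0384,-0.016],[0,0,0],0.075],[[0,0,0],[0,0,0],0.075],[[0,0,0],[0,0,0],0.075]]}}

```text
time_s: 14.1
position: [0.5307, -0.2023, 0.216]
tool_rot: [[0.403, 0.455, 0.794], [-0.907, 0.083, 0.413], [0.122, -0.887, 0.446]]
ft_force: [-0.1, 0.3, 0.5]
grip_width: 0.0752
```

```bash
python3 rel.py; python3 l2.py w5
```

```text
t 14.1 height above panel 0.1273211729990545 lateral 0.00011534295548369643 -0.003000578600737173 f along n 0.513866344010927 [-0.13888213  0.29674927  0.53845396] w 0.07518209796992734
need tool shift to axis [ 0.0007 -0.      0.0029] turn [ 0.46 15.07  0.05]
14.1 [ 0.5307 -0.2023  0.216 ] [-42.89200266  16.23171369  90.85030884  25.82180452  58.3333135
  10.56987365] [-0.13888213  0.29674927  0.53845396] 0.07518209796992734
[[0.403, 0.455, 0.794], [-0.907, 0.083, 0.413], [0.122, -0.887, 0.446]]
[279.59910649 216.02733985]
```

View pics/w5.png

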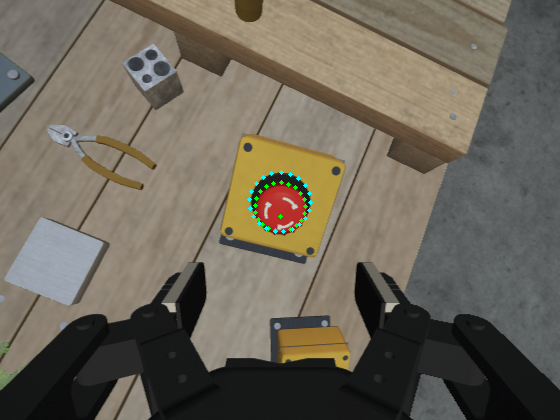

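Call:
{"name": "carry_out", "arguments": {"plan": [[[0.0005,0.01,0.003],[0.5,0,0],0.075],[[0,0.025,0],[0,0,0],0.075],[[0,0.025,0],[0,0,0],0.075],[[0,0.02,0],[0,0,0],0.075],[[0,0.01,0],[0,0,0],0.075],[[0,0,0],[0,0,0],0.075]]}}

```text
time_s: 14.9
position: [0.5743, -0.1933, 0.1358]
tool_rot: [[0.404, 0.46, 0.791], [-0.907, 0.089, 0.412], [0.119, -0.883, 0.453]]
ft_force: [-0.3, -0.3, 0.3]
grip_width: 0.0752
```

```bash
python3 rel.py; python3 l2.py w6
```

```text
t 14.9 height above panel 0.035587965106650375 lateral -0.0006817870259545627 -0.0012732742132643769 f along n 0.4177826631533865 [-0.26077352 -0.3404568   0.30355848] w 0.07518667210727344
need tool shift to axis [ 0.001  -0.      0.0011] turn [ 0.05 15.01 -0.14]
14.9 [ 0.5743 -0.1933  0.1358] [-38.83192505  25.02060582  92.51025781  29.05618999  47.39530265
   8.43673451] [-0.26077352 -0.3404568   0.30355848] 0.07518667210727344
[[0.404, 0.46, 0.791], [-0.907, 0.089, 0.412], [0.119, -0.883, 0.453]]
[279.85898978 276.01401508]
```

View pics/w6.png

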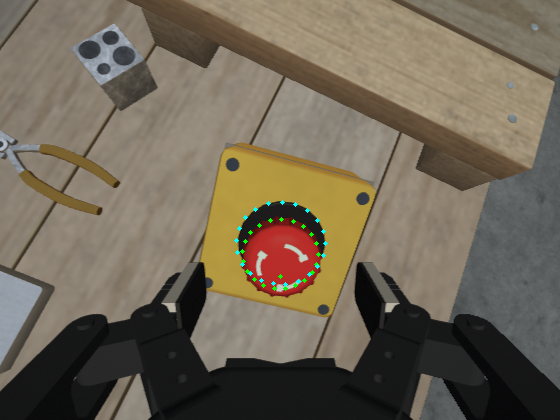

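Call:
{"name": "carry_out", "arguments": {"plan": [[[0.001,0.012,0.001],[0,0,0],0.075],[[0,0.01,0],[0,0,0],0.075],[[0,0.004,0],[0,0,0],0.075],[[0,0,0],[0,0,0],0.075],[[0,0,0],[0,0,0],0.055]]}}

```text
time_s: 15.58
position: [0.5873, -0.1919, 0.1137]
tool_rot: [[0.403, 0.46, 0.791], [-0.907, 0.088, 0.411], [0.12, -0.883, 0.453]]
ft_force: [-0.4, -0.9, 0.6]
grip_width: 0.0581
```

```bash
python3 rel.py; python3 l2.py w7
```

```text
t 15.575 height above panel 0.009941890403573381 lateral 0.00029041116159320086 -0.00013526664324361876 f along n 0.8079090827695511 [-0.38081825 -0.86546285  0.63129364] w 0.05806987950897268
need tool shift to axis [-0.0002  0.      0.0002] turn [ 0.04 15.   -0.1 ]
15.575 [ 0.5873 -0.1919  0.1137] [-37.76144285  27.68784252  92.2965313   29.9458621   44.75022965
   7.90751189] [-0.38081825 -0.86546285  0.63129364] 0.05806987950897268
[[0.403, 0.46, 0.791], [-0.907, 0.088, 0.411], [0.12, -0.883, 0.453]]
[276.78138635 307.9693409 ]
```

View pics/w7.png

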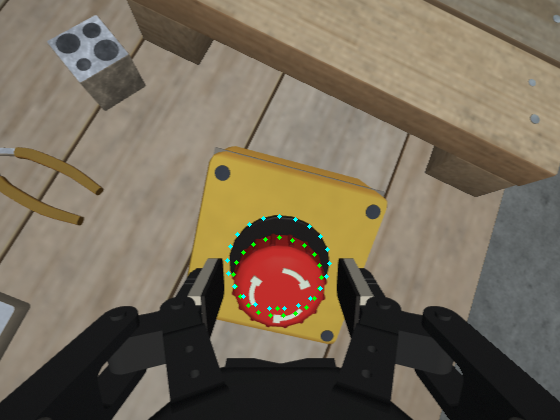

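Call:
{"name": "carry_out", "arguments": {"plan": [[[0,0,0],[0,0,0],0.035],[[0,0,0],[0,0,0],0.035],[[0,0,0],[0,0,0],0.035],[[0,0,0],[0,0,0],0.035]], "force": 40}}

```text
time_s: 16.12
position: [0.5872, -0.1916, 0.1136]
tool_rot: [[0.403, 0.46, 0.791], [-0.907, 0.088, 0.411], [0.119, -0.883, 0.453]]
ft_force: [-2.8, 3.0, 3.4]
grip_width: 0.042
```

```bash
python3 rel.py; python3 l2.py w8
```

```text
t 16.125 height above panel 0.009867983916289546 lateral -4.016499237891576e-05 -0.00026129189173698956 f along n 4.01505536551166 [-2.82630807  3.01468426  3.36516236] w 0.04202933468831639
need tool shift to axis [ 0.0001 -0.      0.0002] turn [ 0.05 15.   -0.14]
16.125 [ 0.5872 -0.1916  0.1136] [-37.75019771  27.68731306  92.31763389  29.95206304  44.76985607
   7.90636925] [-2.82630807  3.01468426  3.36516236] 0.04202933468831639
[[0.403, 0.46, 0.791], [-0.907, 0.088, 0.411], [0.119, -0.883, 0.453]]
[277.55662346 308.00872265]
```

View pics/w8.png

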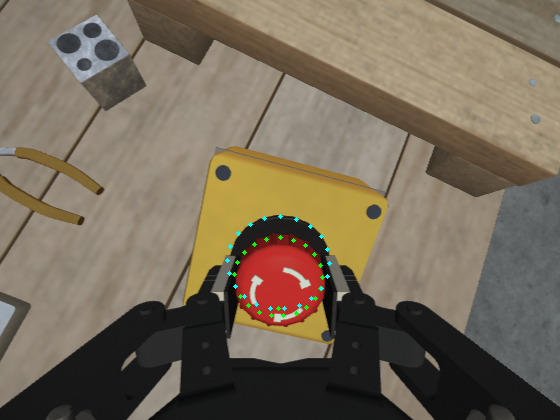

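Call:
{"name": "carry_out", "arguments": {"plan": [[[0,0,0],[0,6,0],0.035],[[0,0,0],[0,6,0],0.035],[[0,0,0],[0,6,0],0.035],[[0,0,0],[0,6,0],0.035],[[0,0,0],[0,6,0],0.035],[[0,0,0],[0,0,0],0.035]]}}

```text
time_s: 16.92
position: [0.5872, -0.1915, 0.1135]
tool_rot: [[-0.045, 0.46, 0.887], [-0.991, 0.089, -0.096], [-0.123, -0.884, 0.452]]
ft_force: [-3.7, 3.6, 2.7]
grip_width: 0.0418
```

```bash
python3 rel.py; python3 l2.py w9
```

```text
t 16.925 height above panel 0.009745096723486908 lateral -5.721392653599557e-05 -0.0003058213478395233 f along n 3.79123218256495 [-3.67037248  3.5995881   2.7276964 ] w 0.04175517746522529
need tool shift to axis [-0.     -0.      0.0003] turn [  0.09 -14.95  -0.13]
16.925 [ 0.5872 -0.1915  0.1135] [-37.74775218  27.70041615  92.31790606  29.95397935  44.76671083
  37.85314696] [-3.67037248  3.5995881   2.7276964 ] 0.04175517746522529
[[-0.045, 0.46, 0.887], [-0.991, 0.089, -0.096], [-0.123, -0.884, 0.452]]
[277.65201179 309.14909904]
```

View pics/w9.png

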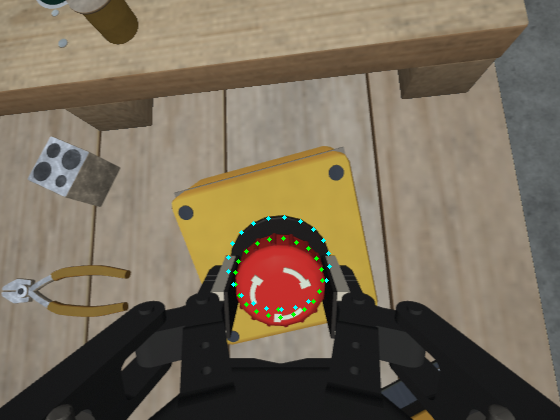

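The cap turned with the jaws (arrows unchanged in the tool view, box rotated). I'll turn the remaining 28°.

Call:
{"name": "carry_out", "arguments": {"plan": [[[0,0,0],[0,6,0],0.035],[[0,0,0],[0,6,0],0.035],[[0,0,0],[0,6,0],0.035],[[0,0,0],[0,6,0],0.035],[[0,0,0],[0,4,0],0.035],[[0,0,0],[0,0,0],0.035]]}}

```text
time_s: 17.73
position: [0.5872, -0.1915, 0.1134]
tool_rot: [[-0.456, 0.46, 0.762], [-0.83, 0.089, -0.55], [-0.32, -0.884, 0.342]]
ft_force: [-3.1, 3.9, 3.4]
grip_width: 0.0419
```

```bash
python3 rel.py; python3 l2.py w10
```

```text
t 17.725 height above panel 0.009728511486271879 lateral -4.902122243497508e-05 -0.0003368069698228854 f along n 4.103119478093412 [-3.10976307  3.88615208  3.4020212 ] w 0.04191611587455914
need tool shift to axis [-0.0002 -0.      0.0003] turn [  0.12 -42.91  -0.1 ]
17.725 [ 0.5872 -0.1915  0.1134] [-37.74857602  27.7023244   92.31858831  29.94969985  44.76672953
  65.81287802] [-3.10976307  3.88615208  3.4020212 ] 0.04191611587455914
[[-0.456, 0.46, 0.762], [-0.83, 0.089, -0.55], [-0.32, -0.884, 0.342]]
[278.17829825 309.98322931]
```

View pics/w10.png

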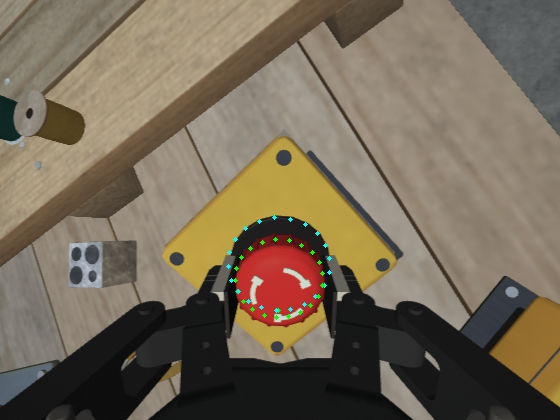

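Call:
{"name": "carry_out", "arguments": {"plan": [[[0,0,0],[0,0,0],0.075],[[0,0,0],[0,0,0],0.075],[[0,0,0],[0,0,0],0.075],[[0,0,0],[0,0,0],0.075],[[0,-0.02,0],[0,0,0],0.075],[[0,-0.04,0],[0,0,0],0.075],[[0,-0.04,0],[0,0,0],0.075],[[0,0,0],[0,0,0],0.075]]}}

```text
time_s: 18.77
position: [0.541, -0.2016, 0.2057]
tool_rot: [[-0.457, 0.465, 0.759], [-0.83, 0.084, -0.551], [-0.319, -0.882, 0.348]]
ft_force: [0.8, -0.2, -0.2]
grip_width: 0.0752
```

```bash
python3 rel.py; python3 l1.py w11; python3 - <<'E'
from h import *
q=env.get_image('scene');a=cv2.resize(q['image'][150:300,100:380],(800,428),interpolation=cv2.INTER_CUBIC);save('s11',a)
E
```

```text
t 18.775 height above panel 0.11342362460508904 lateral 0.001317349355429708 0.0012425227931444035 f along n -0.5336594995873706 [ 0.75439866 -0.15672564 -0.22543305] w 0.07523897874919482
need tool shift to axis [-0.0001 -0.     -0.0018] turn [ -0.22 -42.92   0.13]
18.775 [ 0.541  -0.2016  0.2057] [-42.16688634  17.59153587  90.97557253  26.67246125  56.36085668
  68.18849605] [ 0.75439866 -0.15672564 -0.22543305] 0.07523897874919482
[[-0.457, 0.465, 0.759], [-0.83, 0.084, -0.551], [-0.319, -0.882, 0.348]]
[279.07086    229.81028786]
```

View pics/w11.png

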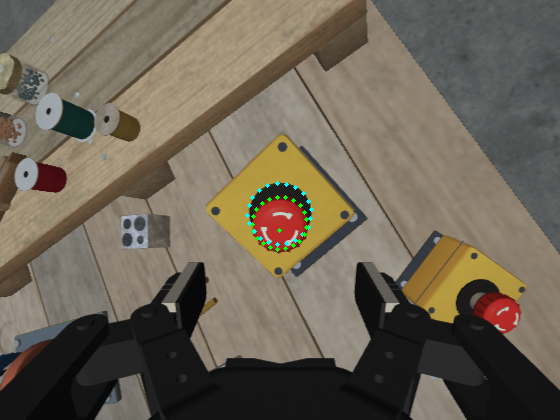

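View pics/s11.png

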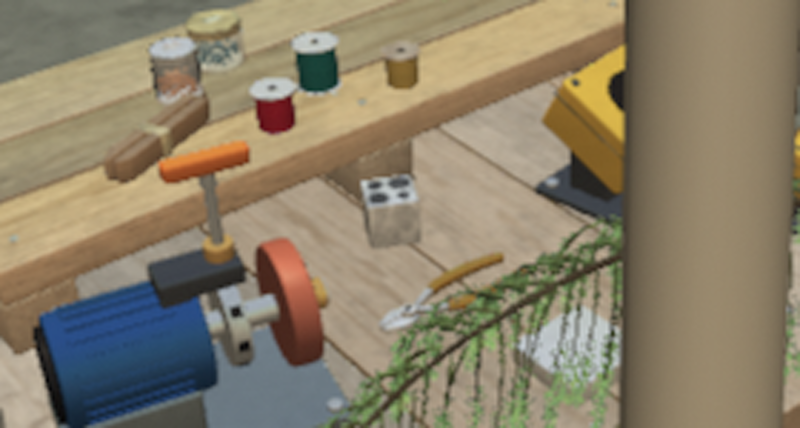

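```bash
python3 - <<'E'
from plan import *;from rig import env
s=env.observe()
rows(s['position'],s['tool_rot'],[((.50,-.23,.30),None),((.36,-.42,.34),None),((.26,-.48,.33),None)],jaw=.05)
E
```

```text
[[[0.0039,-0.0358,0.0061],[0.0,0.0,0.0],0.05],[[0.004,-0.0359,0.0062],[0.0,0.0,0.0],0.05],[[0.0039,-0.0358,0.0061],[0.0,0.0,0.0],0.05],[[0.0348,-0.0194,0.002],[0.0,0.0,0.0],0.05],[[0.0348,-0.0194,0.002],[0.0,0.0,0.0],0.05],[[0.0348,-0.0194,0.002],[0.0,0.0,0.0],0.05],[[0.0348,-0.0194,0.002],[0.0,0.0,0.0],0.05],[[0.0348,-0.0194,0.002],[0.0,0.0,0.0],0.05]]
[[[0.0348,-0.0194,0.002],[0.0,0.0,0.0],0.05],[[0.0329,-0.0142,-0.0155],[0.0,0.0,0.0],0.05],[[0.0329,-0.0141,-0.0154],[0.0,0.0,0.0],0.05],[[0.0329,-0.0142,-0.0155],[0.0,0.0,0.0],0.05]]
end [ 0.26 -0.48  0.33] 12
```

Call:
{"name": "carry_out", "arguments": {"plan": [[[0.004,-0.036,0.006],[0,0,0],0.05],[[0.004,-0.036,0.006],[0,0,0],0.05],[[0.004,-0.036,0.006],[0,0,0],0.05],[[0.035,-0.0195,0.002],[0,0,0],0.05],[[0.035,-0.0195,0.002],[0,0,0],0.05],[[0.035,-0.0195,0.002],[0,0,0],0.05],[[0.035,-0.0195,0.002],[0,0,0],0.05],[[0.035,-0.0195,0.002],[0,0,0],0.05]]}}

```text
time_s: 19.88
position: [0.3818, -0.3901, 0.3322]
tool_rot: [[-0.457, 0.46, 0.761], [-0.829, 0.09, -0.552], [-0.322, -0.884, 0.34]]
ft_force: [0.7, -1.0, 0.6]
grip_width: 0.05
```

Call:
{"name": "carry_out", "arguments": {"plan": [[[0.035,-0.0195,0.002],[0,0,0],0.05],[[0.033,-0.014,-0.0155],[0,0,0],0.05],[[0.033,-0.014,-0.0155],[0,0,0],0.05],[[0.033,-0.014,-0.0155],[0,0,0],0.05],[[0,0,0],[0,0,0],0.05],[[0,0,0],[0,0,0],0.05]]}}

```text
time_s: 20.62
position: [0.2597, -0.481, 0.3287]
tool_rot: [[-0.457, 0.46, 0.761], [-0.829, 0.089, -0.552], [-0.322, -0.883, 0.341]]
ft_force: [-0.2, 1.1, -0.3]
grip_width: 0.0501
```

```bash
python3 - <<'E'
from h import *
from plan import *
print(env.observe()['ft_force'],env.observe()['qvel'])
p=env.get_image('top');q=env.get_image('scene')
a=cv2.resize(p['image'][160:300,330:450],None,fx=4,fy=4,interpolation=cv2.INTER_CUBIC)
b=cv2.resize(q['image'][150:240,270:370],None,fx=4,fy=4,interpolation=cv2.INTER_CUBIC)
e=cv2.resize(q['image'][195:295,110:220],None,fx=2,fy=2,interpolation=cv2.INTER_CUBIC)
c=np.zeros((600,800,3),np.uint8);c[:560,:400]=a;c[:360,400:]=b;c[370:570,500:720]=e;save('fin',c)
save('fint',p['image'])
for h in (.034,.044): print(proj(p,pc+n*h),proj(q,pc+n*h), (proj(q,pc+n*h)-[270,150])*4+[400,0])
E
```

```text
[-0.17203042  1.14053961 -0.3196433 ] [ 1.03211541 -0.69251828 -0.13772327 -0.03857326  0.02690085 -0.1931823 ]Traceback (most recent call last):
  File "<stdin>", line 8, in <module>
ValueError: could not broadcast input array from shape (560,480,3) into shape (560,400,3)
```

```bash
python3 - <<'E'
from h import *
from plan import *
p=env.get_image('top');q=env.get_image('scene')
a=cv2.resize(p['image'][160:300,330:450],None,fx=4,fy=4,interpolation=cv2.INTER_CUBIC)
b=cv2.resize(q['image'][150:240,270:370],None,fx=4,fy=4,interpolation=cv2.INTER_CUBIC)
e=cv2.resize(q['image'][195:295,110:220],None,fx=2,fy=2,interpolation=cv2.INTER_CUBIC)
c=np.zeros((600,800,3),np.uint8);c[:560,:400]=a[:,:400];c[:360,400:]=b;c[370:570,500:720]=e;save('fin',c)
save('fint',p['image'])
E
```

```text
(no output)
```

View pics/fin.png

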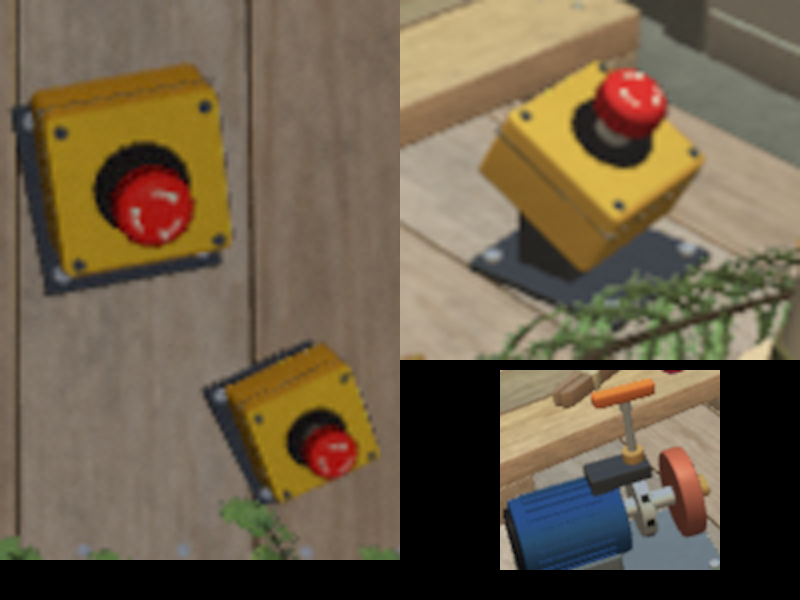

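View pics/fint.png

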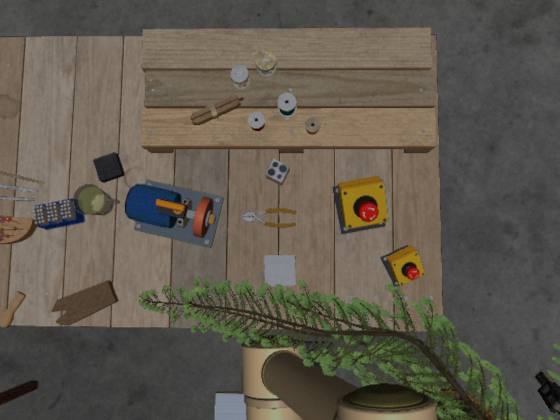

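```bash
python3 -c "
from rig import env
s=env.observe();print(s['time_s'],s['qvel'].round(2),s['ft_force'])
print(env.close_job())"
```

```text
20.825 [-0.25 -0.07  0.02  0.01  0.04 -0.06] [-0.01242457  0.45630995 -0.19019356]
the job is handed in; nothing more can be done
None
```

The polisher job is done and handed in at 20.8 s of the 64 s allowed; the hand-in gives no verdict.

- **Stop pushed in:** I pressed the larger red button (top-camera pixel about (368, 212)) along its axis until the end stop pushed back with about 16 N. It stayed latched when I backed off.
- **Pin pulled out:** I gripped the orange handle and pulled the lock pin up 26 mm to its end stop, about 17 N. It stayed out when I let go.
- **Stop released:** I gripped the red cap, turned it 58° clockwise and let go, and it sprang back out.

**Final checks:**
- In the scene and top views the cap is back where it started, and the pin stands out with its stem exposed.
- The block, cutters and cube are where they were at the start, by eye in the top view.
- The arm was retracted, with wrist force under 1 N.

No check failed or disagreed. The wrist picture taken right after the release did not clearly show the cap fully out, so I relied on the clearer scene and top views instead. Fern fronds hang over the workspace, and I saw no contact force from them at the readings I took between moves.

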